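# Tighten the plant pot holder and put its hex key away

### The arm

A 6-joint arm with a two-finger parallel gripper is mounted at the origin on the work surface. World frame = base frame: x ahead of the robot, y to its left, z up, the work surface at z = 0. Lengths are in m, angles in rad, forces in N, time in s.
With the tool pointing down it reaches from about 0.3 to 0.775 m from the base axis. Payload 14.6 kg.
Tool frame: the origin (TCP) lies at the very end of the fingers, on their centre line; the grasp point (between the pads) lies 19 mm behind it; z points along the fingers, y is the line along which they close (so a half turn about z gives the same grasp; the last joint's range is limited). The gripper opens to 94 mm and grips with 3 to 60 N. Pads are 16 mm wide; open, the fingers measure 119 mm over their backs; the gripper's body (75 mm by 177 mm) begins 78 mm behind the grasp point.
Start: joints at [-1.318, 0.3, 1.521, -0, 1.321, -0.067], TCP at [0.173, -0.522, 0.205] pointing down, gripper open.
Joint ranges: [-3.03, 3.03], [-0.79, 2.21], [0.23, 2.52], [-1.04, 4.18], [0, 3.07], [-2.55, 2.55]. Speed limits (rad/s): [2.22, 2.22, 2.57, 3.14, 3.14, 3.14].

### API

Orientations are given as a unit quaternion [x, y, z, w].
In Python, from cell import r, camrig gives the robot as it stands (r), with the cameras (camrig).
- The arm moves only by the shell command python3 steer.py FILE [FORCE], which reads ROWS from the file FILE. ROWS is one flat JSON list of numbers that holds 1 to 8 rows one after another, with no inner brackets; each row has 7 numbers: dx, dy, dz in m, then a rotation vector rx, ry, rz in rad, then the opening from 0.0 (shut) to 1.0 (fully open); each row is the pose to reach, as a shift and turn from the pose commanded when the command began, along the tool's axes at that moment; what a row does not reach only later rows make up. A row lasts 1/10 s, in which the tool goes at most 0.05 m and 0.15 rad, less where a joint would pass 70% of its speed; a pose out of reach is approached as far as the arm can. The fingers move at their own pace and stop on an object; FORCE is the grip in N (left out, the last holds). Time passes only in rows, so rows that do not move let the fingers close. It prints the time, the measured TCP pose, the force, the opening and the grip force at its end. Input that does not fit is refused with a message, and nothing moves.
- r.get_state(): the state, without advancing time (a new reading comes with each control period).
- camrig.camera(name): name is "scene" or "top" or "wrist"; returns a dict with "color" (480x640x3 uint8, blue, green, red), "z_map" (480x640 float32, m along the optical axis (not along the pixel's ray), 0 where there is no reading), "intrinsics" (3x3 intrinsics, pixels), "T" (4x4, takes a point from camera to world coordinates). Camera axes: x right, y down, z forward; pixel columns grow to the right and rows downward; lengths in m; the calibration is good to about 2 mm. A picture is of the moment at which its call begins.
- r.close_job(): hands the job in; it is judged then, once.
The state is a dict: "clock": time; "joints": joint angles; "dq": joint speeds; "joint_efforts": joint torques, N m; "eef_pos": TCP position; "eef_rot": TCP orientation; "ft_force": force on the tool from outside, world axes, zero at the start; "moment": the same for the moment, N m; "opening": opening from 0.0 (shut) to 1.0 (fully open); "grasp_force": force on a finger pad.
Only numpy, scipy, OpenCV 4.12 (cv2) and the standard library are available. Lean on these libraries where they do the work, as an engineer would, in place of code of your own. Each camera call takes 0.05 s, during which the arm holds its last target. There are 200 camera calls.

### The job

The plant pot holder, the clamp with the steel ring, is loose: turn the T-handled hex key that stands in its socket clockwise (seen from above) as far as it will go. Then lift that key out and stand it, foot down, in the tall square well of the birch key tray. Leave the white ceramic pot standing upright.

Things in the scene. Friction and masses are not known exactly. Their poses are not given: they have to be found in the camera images.
- hex_key: T-handled hex key, upright: steel shaft 14 mm across flats, 85 mm long; black crossbar on top, 80 long, 18 thick, 20 high. Origin: centre of the foot; z up the shaft, x along the bar, whose middle is at z = 95 mm. Starts loose, 20 mm deep in the socket of the clamp with the 108 mm steel ring, foot 56 mm above the shelf. An identical key stands in a clamp with a hook, no ring: not that one.
- pot_screw (a joint): screw under the ring clamp's socket, rad: 0 loose at start, grows clockwise from above, stop at 1.3, tight from 0.95. Friction 0.04 N m; stays where left. The key has about 5 degrees of play, so turn the bar about 85 degrees to reach the stop. Clamp is fixed; collar round the socket 42 mm wide, top 80 mm above the shelf; the ring, 62 mm up, reaches 160 mm from the key, away from the robot.
- tray_well (a point): middle of the mouth of the square well in the fixed birch key tray (130 x 95 mm, rim 18 mm). Well 36 mm square inside, walls 6 mm; mouth 64 mm, inner floor 8 mm above the shelf. z up; x points from the tray's shallow end (brass house keys) to the well; walls along x and y.
- white_pot: empty white ceramic flowerpot, 100 mm wide at the rim, 95 mm high, standing loose on the shelf beyond the tray. Origin: centre of its underside; z up.

How it is judged:
By the outcome, as a careful person would: the job done as asked, in the order asked, and still so for the second after the job is handed in, with the robot touching nothing.
It also fails if it takes over 46 s, if anything falls off the work surface, if the arm or the gripper's body presses on something with over 40 N, if the wrist force passes 120 N, or if a joint passes its speed limit or range.

## Working session

There is one attempt and no reset: what is moved stays moved. The work goes in short steps, Python scripts to look and compute and a shell command to move; the robot and the scene stay as the last step left them, time stands still between calls to the robot, and variables do not carry over. Pictures are saved under pics/ and viewed, at most 10 in all, crops included, and the job is handed in when it is done.

```bash
ls; mkdir -p pics; python3 - <<'E'
from cell import r, camrig
import cv2,numpy as np
for n in ("scene","top"):
    c=camrig.camera(n); cv2.imwrite(f"pics/{n}0.png",c["color"]); np.savez(f"pics/{n}0.npz",**c)
    print(n,c["T"].round(3).tolist(),c["intrinsics"].tolist())
s=r.get_state(); print(s)
E
```

```text
cell.py
pics
steer.py
scene [[-0.756, 0.571, -0.32, 0.988], [0.654, 0.65, -0.387, 0.42], [-0.013, -0.502, -0.865, 1.012], [0.0, 0.0, 0.0, 1.0]] [[541.8326068698981, 0.0, 317.0850333935218], [0.0, 541.8326068698981, 249.736941337141], [0.0, 0.0, 1.0]]
top [[-0.013, -0.996, 0.084, 0.542], [-1.0, 0.011, -0.025, 0.009], [0.024, -0.084, -0.996, 0.843], [0.0, 0.0, 0.0, 1.0]] [[469.4563157146651, 0.0, 322.5614730925443], [0.0, 469.4563157146651, 237.36503664689076], [0.0, 0.0, 1.0]]
{'clock': 0.1, 'joints': array([-1.31760660e+00,  3.00427197e-01,  1.52151948e+00, -1.28317790e-05,
        1.32067009e+00, -6.66021696e-02]), 'dq': array([-0.00025482, -0.00168246, -0.0017677 , -0.00094442, -0.00018029,
        0.00072534]), 'joint_efforts': array([ 1.45863974e-03, -5.32645297e+01, -3.53284049e+01,  7.09672272e-02,
        2.34700588e-02, -7.07731533e-05]), 'eef_pos': array([ 0.17283843, -0.52189593,  0.20493646]), 'eef_rot': array([ 9.87243472e-01,  1.59217035e-01, -5.38905406e-05, -5.09247816e-04]), 'ft_force': array([0.81719534, 0.13304006, 0.1870191 ]), 'moment': array([ 0.05362408, -0.01414841, -0.00951565]), 'grasp_force': 0.0, 'opening': 1.0002339454376312}
```

View pics/scene0.png

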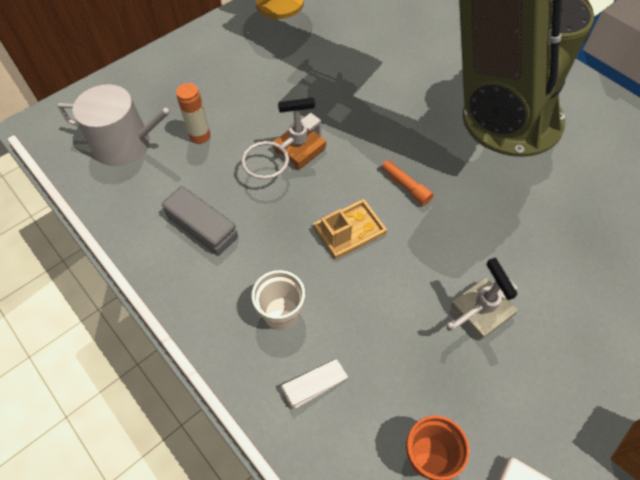

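View pics/top0.png

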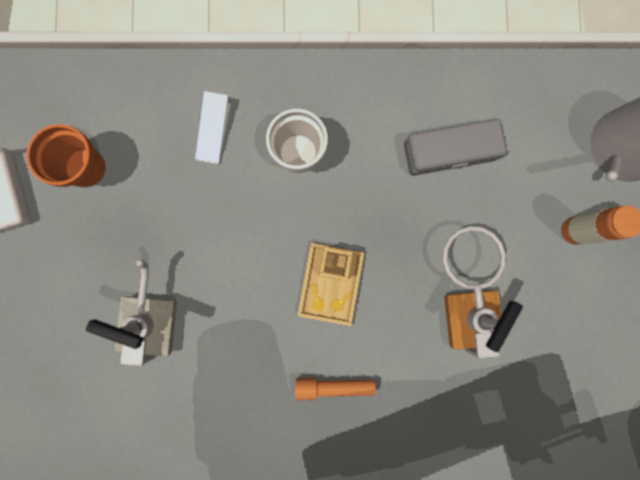

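The scene view shows the ring clamp with its key at about (297,105), the tray at (350,228) and the pot at (278,300). In the top view the ring clamp's key bar is at (505,326), the well at (338,262) and the pot at (297,140). The hook clamp is on the left at (113,333), so I leave that one alone.

```bash
cat > h.py <<'E'
import numpy as np,cv2
def cloud(c):
    z=np.asarray(c["z_map"],float);K=np.asarray(c["intrinsics"]);T=np.asarray(c["T"])
    v,u=np.indices(z.shape); P=np.stack([(u-K[0,2])/K[0,0]*z,(v-K[1,2])/K[1,1]*z,z],-1)@T[:3,:3].T+T[:3,3]
    P[z==0]=np.nan; return P
def rect(p):
    (c,s,a)=cv2.minAreaRect((p[:,:2]*1000).astype(np.float32)); return np.round(c,1),np.round(s,1),round(a,1)
E
python3 - <<'E'
from h import *
for n,b,t,p in (("top",(470,295,540,365),(290,235,375,335),(255,100,340,180)),("scene",(265,85,330,125),(305,195,395,265),(245,265,310,335))):
    c=np.load(f"pics/{n}0.npz");P=cloud(c)
    f=lambda b,lo,hi:(lambda q:q[(q[:,2]>lo)&(q[:,2]<hi)])(P[b[1]:b[3],b[0]:b[2]].reshape(-1,3))
    q=f(b,.153,.17);print(n,"bar",rect(q),len(q),np.median(q[:,2]))
    q=f(t,.058,.07);print(" well",rect(q),len(q),np.median(q[:,2]))
    q=f(t,.012,.025);print(" tray",rect(q),len(q))
    q=f(p,.088,.1);print(" pot",rect(q),len(q))
    q=f(b,.075,.084);print(" collar",rect(q) if len(q)>3 else 0,len(q))
    q=f(b,.155,.17);print(" barmean",q.mean(0))
E
```

```text
top bar (array([ 466.5, -272.2]), array([19.3, 79.8]), 59.5) 728 0.16026989121528518
 well (array([563.6, -31.5]), array([48.2, 48. ]), 78.9) 367 0.06372828175313372
 tray (array([529.2, -24.8]), array([ 95.2, 130.3]), 78.9) 838
 pot (array([766.8,  31.1]), array([97.9, 99.5]), 89.5) 649
 collar (array([ 447.7, -271.9]), array([77.1, 40.3]), 0.9) 390
 barmean [ 0.46670534 -0.27109732  0.16013073]
scene bar (array([ 465.9, -269.6]), array([22.5, 79.2]), 57.4) 284 0.16007555905383986
 well (array([562.2, -28.8]), array([50.2, 49. ]), 78.7) 256 0.06341934954120265
 tray (array([528. , -22.2]), array([ 98.3, 131. ]), 78.6) 666
 pot (array([765.3,  34.4]), array([98.8, 99.3]), 16.6) 498
 collar (array([ 438.7, -272.7]), array([32.1, 64. ]), 88.5) 57
 barmean [ 0.46711438 -0.26862084  0.16010013]
```

```bash
cat >> h.py <<'E'
from scipy.spatial.transform import Rotation as Ro
def d(x,y,z,yaw):
    from cell import r, camrig
    s=r.get_state();R=Ro.from_quat(s["eef_rot"]);p=s["eef_pos"]
    a=np.radians(yaw);G=Ro.from_matrix(np.c_[[np.cos(a),np.sin(a),0],[np.sin(a),-np.cos(a),0],[0,0,-1]])
    print("shift",R.inv().apply(np.array([x,y,z])-p).round(4),"rot",(R.inv()*G).as_rotvec().round(4),"t",s["clock"],"q",s["joints"].round(2),"pos",p.round(4),"F",s["ft_force"].round(1),"M",s["moment"].round(2),"open",round(s["opening"],3),"grip",s["grasp_force"])
E
python3 -c "
from h import *
d(.4665,-.271,.2,149.5)"
```

```text
shift [ 0.3576 -0.1459  0.0051] rot [-5.0000e-04 -1.2000e-03 -2.2895e+00] t 0.1 q [-1.32  0.3   1.52 -0.    1.32 -0.07] pos [ 0.1728 -0.5219  0.2049] F [0.8 0.1 0.2] M [ 0.05 -0.01 -0.01] open 1.0 grip 0.0
```

```bash
echo '[0.045,-0.018,0,0,0,-0.15,0.6,0.09,-0.036,0,0,0,-0.3,0.6,0.135,-0.055,0,0,0,-0.45,0.6,0.18,-0.073,0,0,0,-0.6,0.6,0.225,-0.091,0,0,0,-0.75,0.6,0.27,-0.11,0,0,0,-0.9,0.6,0.315,-0.128,0,0,0,-1.05,0.6,0.3576,-0.1459,0.005,0,0,-1.2,0.6]' > path.dat && python3 steer.py path.dat 20; echo '[0,0,0,0,0,-0.15,0.6,0,0,0,0,0,-0.3,0.6,0,0,0,0,0,-0.45,0.6,0,0,0,0,0,-0.6,0.6,0,0,0,0,0,-0.75,0.6,0,0,0,0,0,-0.9,0.6,0,0,0,0,0,-1.05,0.6,0,0,0,0,0,-1.09,0.6]' > path.dat && python3 steer.py path.dat; python3 -c "
from h import *
d(.4665,-.271,.132,149.5)
from cell import r, camrig
c=camrig.camera('wrist');cv2.imwrite('pics/w1.png',c['color'])
P=cloud(c).reshape(-1,3);q=P[(P[:,2]>.153)&(P[:,2]<.17)&(np.hypot(P[:,0]-.4665,P[:,1]+.271)<.06)];print(len(q));print(rect(q) if len(q)>5 else 0)"
```

```text
clock: 0.9
eef_pos: [0.468, -0.2696, 0.2008]
eef_rot: [0.723, 0.691, 0.0, 0.0]
ft_force: [0.4, -0.6, 0.5]
opening: 0.604
grasp_force: 0.0
clock: 1.7
eef_pos: [0.4664, -0.2711, 0.2001]
eef_rot: [0.26, 0.966, 0.0, -0.0]
ft_force: [1.1, 0.6, 0.5]
opening: 0.598
grasp_force: 0.0
shift [-0.0001  0.0002  0.0681] rot [ 0.     -0.0007  0.0062] t 1.7 q [-0.59  0.28  1.56 -0.    1.3  -1.64] pos [ 0.4664 -0.2711  0.2001] F [1.1 0.6 0.5] M [ 0.04 -0.07 -0.04] open 0.598 grip 0.0
3507
(array([ 465.4, -271.3]), array([18. , 78.8]), 58.5)
```

View pics/w1.png

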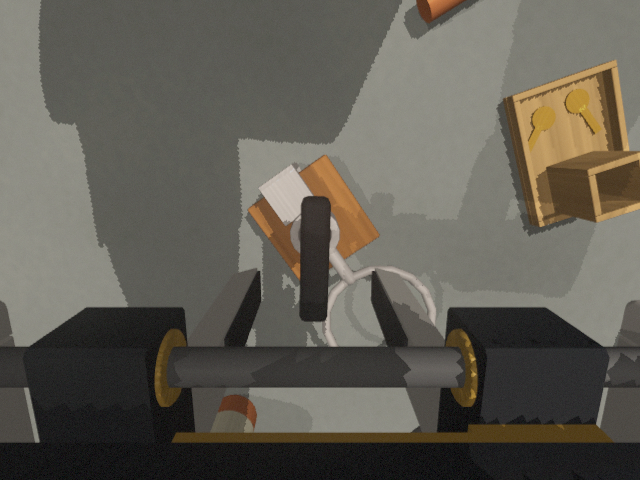

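The wrist view shows the bar at (315,258), centred between the open fingers and lined up with them, with the ring beyond it. I'll go down and grip.

```bash
echo '[0,0,0.03,0,0,0.01,0.6,0,0,0.06,0,0,0.02,0.6,0,0,0.068,0,0,0.02,0.6,0,0,0.068,0,0,0.02,0.6,0,0,0.068,0,0,0.02,0,0,0,0.068,0,0,0.02,0,0,0,0.068,0,0,0.02,0,0,0,0.068,0,0,0.02,0]' > path.dat && python3 steer.py path.dat 15; echo '[0,0,0,0,0,0,0,0,0,0,0,0,0,0]' > path.dat && python3 steer.py path.dat; python3 -c "
from h import *
d(.466,-.271,.132,148.5-86)"
```

```text
clock: 2.55
eef_pos: [0.4667, -0.2713, 0.1331]
eef_rot: [0.272, 0.962, -0.0, 0.0]
ft_force: [-0.0, -0.4, 1.1]
opening: 0.294
grasp_force: 0.0
clock: 2.75
eef_pos: [0.4665, -0.2715, 0.1327]
eef_rot: [0.272, 0.962, -0.0, 0.0]
ft_force: [-1.7, -2.6, 1.9]
opening: 0.192
grasp_force: 15.0
shift [0.0007 0.0002 0.0007] rot [-1.000e-04  8.000e-04  1.499e+00] t 2.75 q [-0.59  0.35  1.63 -0.    1.16 -1.61] pos [ 0.4665 -0.2715  0.1327] F [-1.7 -2.6  1.9] M [-0.4   0.16 -0.03] open 0.192 grip 14.99980241060257
```

```bash
echo '[0,0,0,0,0,0.1,0,0,0,0,0,0,0.2,0,0,0,0,0,0,0.3,0,0,0,0,0,0,0.4,0,0,0,0,0,0,0.5,0,0,0,0,0,0,0.6,0,0,0,0,0,0,0.7,0,0,0,0,0,0,0.8,0]' > path.dat && python3 steer.py path.dat; python3 -c "
from h import *
d(.466,-.271,.132,148.5-86)"
echo '[0,0,0,0,0,0.1,0,0,0,0,0,0,0.2,0,0,0,0,0,0,0.3,0,0,0,0,0,0,0.4,0,0,0,0,0,0,0.45,0,0,0,0,0,0,0.5,0,0,0,0,0,0,0.5,0,0,0,0,0,0,0.5,0]' > path.dat && python3 steer.py path.dat; python3 -c "
from h import *
d(.466,-.271,.132,148.5-86)"
```

```text
clock: 3.55
eef_pos: [0.4667, -0.2715, 0.1327]
eef_rot: [0.627, 0.779, -0.0, 0.0]
ft_force: [-0.1, -1.7, 1.1]
opening: 0.192
grasp_force: 15.0
shift [ 0.0006 -0.0006  0.0007] rot [7.000e-04 6.000e-04 6.949e-01] t 3.55 q [-0.59  0.35  1.63 -0.    1.16 -0.81] pos [ 0.4667 -0.2715  0.1327] F [-0.1 -1.7  1.1] M [-0.38 -0.11  0.06] open 0.192 grip 15.000491291284561
clock: 4.35
eef_pos: [0.4667, -0.2714, 0.1327]
eef_rot: [0.799, 0.602, 0.0, 0.0]
ft_force: [0.3, -1.0, 2.0]
opening: 0.189
grasp_force: 15.0
shift [ 0.0002 -0.0008  0.0007] rot [9.000e-04 2.000e-04 2.003e-01] t 4.35 q [-0.59  0.35  1.63 -0.    1.16 -0.31] pos [ 0.4667 -0.2714  0.1327] F [ 0.3 -1.   2. ] M [-0.51 -0.27 -0.06] open 0.189 grip 15.001295506954193
```

```bash
for i in 1 2; do echo '[0,0,0,0,0,0.04,0,0,0,0,0,0,0.08,0,0,0,0,0,0,0.1,0,0,0,0,0,0,0.1,0]' > path.dat && python3 steer.py path.dat 30 >/dev/null; python3 -c "
from h import *
d(.466,-.271,.132,148.5-86)"; done
echo '[0,0,0,0,0,0.03,0,0,0,0,0,0,0.04,0,0,0,0,0,0,0.04,0,0,0,0,0,0,0.04,0]' > path.dat && python3 steer.py path.dat; python3 -c "
from h import *
d(.466,-.271,.132,148.5-86)
from cell import r, camrig
c=camrig.camera('top');cv2.imwrite('pics/t2.png',cv2.resize(c['color'][230:400,400:600],None,fx=3,fy=3))"
```

```text
shift [ 0.     -0.0008  0.0007] rot [0.0007 0.0001 0.0997] t 4.75 q [-0.59  0.35  1.63 -0.    1.16 -0.21] pos [ 0.4667 -0.2713  0.1327] F [ 0.7 -2.7  3.5] M [-0.6  -0.44 -0.  ] open 0.19 grip 30.000919103622437
shift [-0.     -0.0007  0.0007] rot [ 0.0006  0.0001 -0.0003] t 5.15 q [-0.59  0.35  1.63 -0.    1.16 -0.11] pos [ 0.4667 -0.2713  0.1327] F [ 1.3 -2.3  5.2] M [-0.63 -0.36  0.02] open 0.191 grip 30.001437664031982
clock: 5.55
eef_pos: [0.4667, -0.2713, 0.1327]
eef_rot: [0.865, 0.502, 0.0, 0.0]
ft_force: [2.7, -3.6, 5.8]
opening: 0.187
grasp_force: 30.0
shift [-0.0001 -0.0008  0.0007] rot [ 0.0007  0.0001 -0.0398] t 5.55 q [-0.59  0.35  1.63 -0.    1.16 -0.07] pos [ 0.4667 -0.2713  0.1327] F [ 2.7 -3.6  5.8] M [-0.85 -0.6   0.06] open 0.187 grip 30.00226467847824
```

```bash
for i in 1 2; do echo '[0,0,0,0,0,0.04,0,0,0,0,0,0,0.05,0,0,0,0,0,0,0.05,0]' > path.dat && python3 steer.py path.dat >/dev/null; python3 -c "
from h import *
d(.466,-.271,.132,148.5-86)"; done;  python3 -c "
from h import *
from cell import r, camrig
c=camrig.camera('wrist');cv2.imwrite('pics/w2.png',c['color']);P=cloud(c).reshape(-1,3);q=P[(P[:,2]>.153)&(P[:,2]<.166)&(np.hypot(P[:,0]-.4665,P[:,1]+.271)<.05)];print(len(q),rect(q) if len(q)>5 else 0)"
```

```text
shift [-0.0001 -0.0008  0.0007] rot [ 0.0008  0.0002 -0.0899] t 5.9 q [-0.59  0.35  1.63 -0.    1.16 -0.02] pos [ 0.4667 -0.2714  0.1327] F [ 1.8 -2.9  4.6] M [-0.9  -0.69  0.18] open 0.191 grip 30.020013749599457
shift [-0.0001 -0.0008  0.0007] rot [ 0.0009  0.0002 -0.1396] t 6.2 q [-0.59  0.35  1.63 -0.    1.16  0.03] pos [ 0.4667 -0.2714  0.1327] F [ 3.3 -4.3  5.3] M [-0.89 -0.65  0.3 ] open 0.193 grip 30.099582374095917
5923 (array([ 471.1, -263.1]), array([59.9, 38.6]), 78.8)
```

View pics/w2.png

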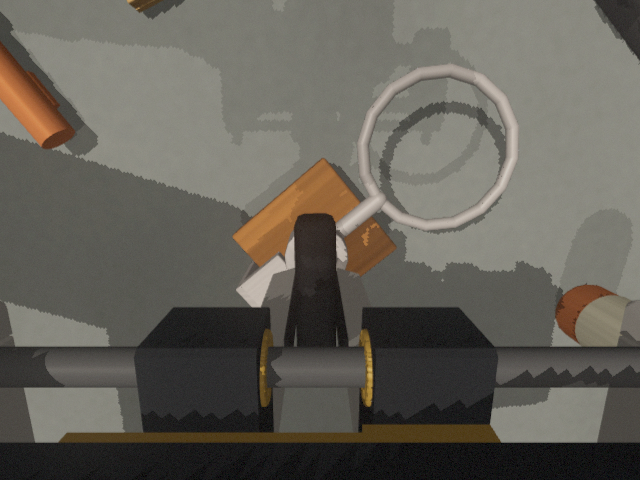

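The bar at (317,270) is square in the fingers, and the moment rose to 0.3 N m, so the screw is at its stop. I'll ease off the twist within the key's play, then lift straight up.

```bash
echo '[0,0,0,0,0,-0.06,0,0,0,0,0,0,-0.11,0,0,0,0,0,0,-0.11,0]' > path.dat && python3 steer.py path.dat >/dev/null; python3 -c "
from h import *
d(.466,-.271,.132,60)"; echo '[0,0,-0.01,0,0,0,0,0,0,-0.02,0,0,0,0,0,0,-0.03,0,0,0,0,0,0,-0.05,0,0,0,0,0,0,-0.07,0,0,0,0,0,0,-0.07,0,0,0,0]' > path.dat && python3 steer.py path.dat; python3 - <<'E'
from h import *
from cell import r, camrig
for n in ("top","scene"):
    c=camrig.camera(n);cv2.imwrite(f'pics/{n}3.png',c['color'])
d(.5629,-.0302,.203,78.9)
E
```

```text
shift [-0.     -0.0008  0.0007] rot [0.0007 0.     0.0158] t 6.55 q [-0.59  0.35  1.63  0.    1.16 -0.09] pos [ 0.4667 -0.2713  0.1327] F [ 1.8 -3.   6.2] M [-0.84 -0.57  0.03] open 0.191 grip 30.00109165906906
clock: 7.15
eef_pos: [0.4669, -0.2713, 0.2046]
eef_rot: [0.863, 0.506, 0.001, 0.001]
ft_force: [0.3, -0.0, -3.0]
opening: 0.187
grasp_force: 30.0
shift [ 0.2572 -0.0332 -0.0012] rot [-0.0012 -0.0004 -0.3169] t 7.25 q [-0.59  0.28  1.56  0.    1.31 -0.08] pos [ 0.4661 -0.2708  0.2017] F [-0.4  0.1 -1.8] M [-0.04 -0.02  0.02] open 0.19 grip 29.997886419296265
```

View pics/scene3.png

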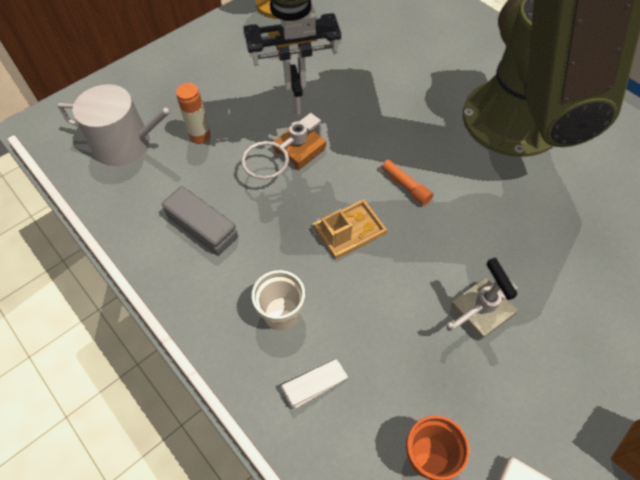

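The scene view shows the clamp's socket empty at (298,130) and the key hanging upright in the fingers at (297,85). Next I carry it over the well.

```bash
echo '[0.04,-0.005,0,0,0,-0.05,0,0.085,-0.011,0,0,0,-0.1,0,0.13,-0.017,0,0,0,-0.16,0,0.175,-0.022,0,0,0,-0.21,0,0.215,-0.028,0,0,0,-0.27,0,0.245,-0.032,0,0,0,-0.317,0,0.2572,-0.0332,0,0,0,-0.317,0,0.2572,-0.0332,0,0,0,-0.317,0]' > path.dat && python3 steer.py path.dat; echo '[0,0,0,0,0,0,0,0,0,0,0,0,0,0]' > path.dat && python3 steer.py path.dat>/dev/null; python3 - <<'E'
from h import *
from cell import r, camrig
for n in ("top","scene"):
    c=camrig.camera(n);cv2.imwrite(f'pics/{n}4.png',c['color'])
    if n=="scene": cv2.imwrite('pics/scene4c.png',cv2.resize(c['color'][110:270,260:420],None,fx=3.7,fy=3.7))
    P=cloud(c).reshape(-1,3);P=P[np.hypot(P[:,0]-.563,P[:,1]+.03)<.045]
    for lo in np.arange(.1,.2,.01):
        q=P[(P[:,2]>lo)&(P[:,2]<lo+.01)]
        if len(q)>3: print(n,round(lo+.005,3),len(q),np.median(q,0).round(4),np.ptp(q,0).round(3))
d(.5629,-.0302,.203,78.9)
E
```

```text
clock: 8.05
eef_pos: [0.5631, -0.0297, 0.2012]
eef_rot: [0.772, 0.636, -0.001, -0.001]
ft_force: [0.7, -0.8, -1.5]
opening: 0.189
grasp_force: 30.0
scene 0.125 6 [ 0.5674 -0.0318  0.1287] [0.002 0.009 0.004]
scene 0.135 25 [ 0.5659 -0.0259  0.1357] [0.009 0.014 0.01 ]
scene 0.145 27 [ 0.5657 -0.0253  0.1468] [0.013 0.014 0.009]
scene 0.155 26 [ 0.5666 -0.0281  0.1546] [0.014 0.013 0.01 ]
scene 0.165 26 [ 0.5662 -0.0266  0.1658] [0.013 0.014 0.01 ]
scene 0.175 26 [ 0.5655 -0.0263  0.1745] [0.013 0.013 0.01 ]
scene 0.185 21 [ 0.5661 -0.0267  0.1852] [0.007 0.01  0.009]
scene 0.195 11 [ 0.5664 -0.0261  0.1942] [0.005 0.006 0.009]
shift [ 0.0014 -0.0004 -0.0006] rot [-0.0001  0.0001 -0.002 ] t 8.35 q [-0.12  0.33  1.48 -0.    1.32  0.07] pos [ 0.563  -0.0317  0.2024] F [-0.   0.6 -1.7] M [-0.03 -0.08  0.02] open 0.187 grip 29.999661147594452
```

View pics/scene4c.png

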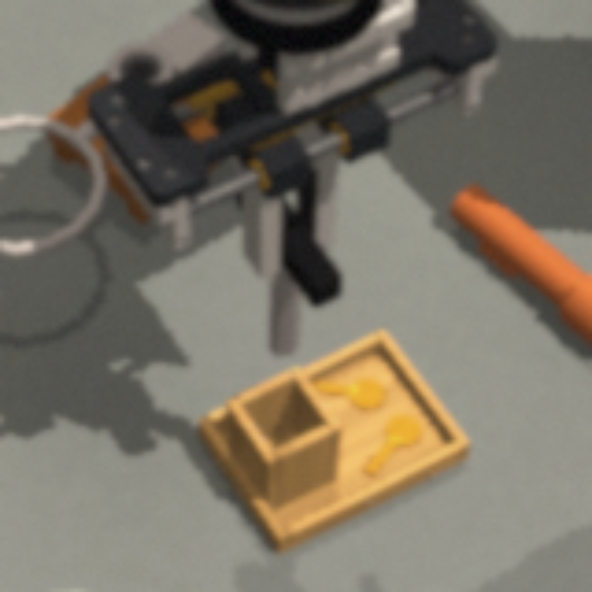

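The close-up shows the key hanging plumb over the well: shaft tip at (283,350) and well mouth at (285,410). I lower it, with the last part slow.

```bash
echo '[0.001,0,0.02,0,0,0,0,0.001,0,0.045,0,0,0,0,0.001,0,0.06,0,0,0,0,0.001,0,0.075,0,0,0,0,0.001,0,0.09,0,0,0,0,0.001,0,0.105,0,0,0,0,0.001,0,0.112,0,0,0,0,0.001,0,0.112,0,0,0,0]' > path.dat && python3 steer.py path.dat;echo '[0,0,0.002,0,0,0,0,0,0,0.004,0,0,0,0,0,0,0.004,0,0,0,0]' > path.dat && python3 steer.py path.dat; python3 -c "
from h import *
d(.563,-.0302,.084,78.9)"
```

```text
clock: 9.15
eef_pos: [0.5631, -0.03, 0.0898]
eef_rot: [0.772, 0.635, -0.001, -0.0]
ft_force: [-0.6, 0.7, -2.0]
opening: 0.188
grasp_force: 30.0
clock: 9.45
eef_pos: [0.5636, -0.0297, 0.0867]
eef_rot: [0.772, 0.635, 0.0, 0.0]
ft_force: [0.3, -0.2, -2.6]
opening: 0.189
grasp_force: 30.0
shift [-0.0006 -0.0005  0.0027] rot [ 0.0005 -0.0001 -0.0003] t 9.45 q [-0.12  0.45  1.6   0.    1.08  0.08] pos [ 0.5636 -0.0297  0.0867] F [ 0.3 -0.2 -2.6] M [-0.03 -0.05  0.02] open 0.189 grip 29.999546706676483
```

```bash
for i in 1 2 3 4; do echo '[0,0,0.001,0,0,0,0,0,0,0.001,0,0,0,0]' > path.dat && python3 steer.py path.dat | grep -E 'pos|ft'; done
```

```text
eef_pos: [0.5636, -0.0296, 0.0855]
ft_force: [-0.3, 0.3, -1.5]
eef_pos: [0.5638, -0.0296, 0.0848]
ft_force: [-0.1, 0.4, 1.8]
eef_pos: [0.5641, -0.0296, 0.0847]
ft_force: [-2.6, 0.1, 11.8]
eef_pos: [0.5645, -0.0297, 0.0846]
ft_force: [-4.2, 0.5, 17.8]
```

Contact at TCP z 0.0848. I back off the excess, let go gently and retreat straight up.

```bash
echo '[0,0,-0.001,0,0,0,0,0,0,-0.002,0,0,0,0,0,0,-0.002,0,0,0,0]' > path.dat && python3 steer.py path.dat 5; echo '[0,0,0,0,0,0,0.22,0,0,0,0,0,0,0.26,0,0,0,0,0,0,0.32,0,0,0,0,0,0,0.45,0,0,0,0,0,0,0.6,0,0,0,0,0,0,0.6,0,0,0,0,0,0,0.6,0,0,0,0,0,0,0.6]' > path.dat && python3 steer.py path.dat; echo '[0,0,-0.03,0,0,0,0.6,0,0,-0.07,0,0,0,0.6,0,0,-0.11,0,0,0,0.6,0,0,-0.15,0,0,0,0.6,0,0,-0.15,0,0,0,0.6]' > path.dat && python3 steer.py path.dat; python3 - <<'E'
from h import *
from cell import r, camrig
c=camrig.camera('scene');cv2.imwrite('pics/scene5.png',cv2.resize(c['color'][70:340,230:440],None,fx=2.2,fy=2.2))
P=cloud(c).reshape(-1,3);P=P[np.hypot(P[:,0]-.563,P[:,1]+.03)<.06]
q=P[(P[:,2]>.095)&(P[:,2]<.13)];print(rect(q),q[:,2].max())
E
```

```text
clock: 10.55
eef_pos: [0.5636, -0.0296, 0.0846]
eef_rot: [0.772, 0.635, 0.0, 0.0]
ft_force: [-0.9, 0.7, 2.2]
opening: 0.189
grasp_force: 5.0
clock: 11.35
eef_pos: [0.5635, -0.0296, 0.0844]
eef_rot: [0.772, 0.635, -0.0, 0.0]
ft_force: [0.8, 0.2, 0.4]
opening: 0.602
grasp_force: 0.0
clock: 11.85
eef_pos: [0.5651, -0.0298, 0.2401]
eef_rot: [0.772, 0.635, 0.003, 0.003]
ft_force: [1.0, -0.1, 0.5]
opening: 0.602
grasp_force: 0.0
(array([562.3, -27.7]), array([79.9, 19.3]), 78.1) 0.11769025026662783
```

View pics/scene5.png

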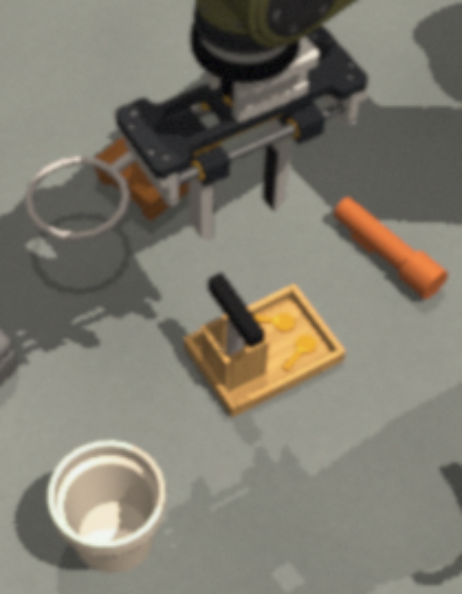

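The key is standing upright in the well, bar at (236,308), with its top at about 0.113 m. The pot is upright at (107,505), and the gripper is clear.

```bash
python3 -c "
from cell import r, camrig
print(r.close_job())"
```

```text
the job is handed in; nothing more can be done
None
```

I turned the ring clamp's screw clockwise until the resisting torque showed it was at its stop, then stood the key upright, foot down, in the tray's square well; the white pot is still upright, and I handed the job in at about 12 s.

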